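# Load a ball accumulator into the sprung charging stand and hold it down

### The job

Pick up the ball-shaped steel pressure vessel and set it upright, neck up, in the sprung ring of the charging stand, and let go so that it stands there by itself. Then push the vessel itself (not the ring) straight down until the ring is fully home on its stops, without ramming it, and finish while still holding it pressed down. Leave the cup, pliers, screwdriver and small box where they are.

Things in the scene. Friction and masses are not known exactly. Their poses are not given: they have to be found in the camera images.
- vessel_mid (a point): Point half-way up the loose pressure vessel (108 mm tall, about 0.35 kg, round about its z axis, which points out of the neck). A flat dark foot, 28 mm across; a bare steel ball, 64 mm across, its centre 14 mm below this point; a round neck 24 mm across, its flat top 54 mm above this point, the upper 36 mm free to grip. It starts upright on the bench, left or right of the stand.
- ring_mid (a point): Centre of the stand's dark sprung ring, in the plane of its 8 mm thick wire (44 mm opening), z up. Unpressed it is 75 mm above the bench. It rides on three rods in aluminium tubes 43 mm from its axis, on a fixed round base 124 mm across. With the ball resting in the ring, the vessel's half-way point is 39 mm above this point and its foot hangs 15 mm below, clear of all.
- ring (a joint): How far the ring is pressed down, m: 0 is up (the springs hold the vessel's weight without moving), 0.022 is fully home, its lugs on the tube tops (hard stop). With the vessel in it, some 3 N of push starts it and some 11 N brings it home; it springs back when released.
- cup_mid (a point): Centre of a bystander: white plastic measuring cup, 64 mm in diameter, 62 mm tall, standing behind the work.
- pliers_mid (a point): Centre of a bystander: pliers lying flat, 156 x 46 x 14 mm, behind the work.
- screwdriver_mid (a point): Centre of a bystander: screwdriver lying flat, 197 mm long, 30 mm thick handle, in front of the work.
- box_mid (a point): Centre of a bystander: small carton 60 x 45 x 55 mm, standing in front of the work.

How it is judged (in metres and radians):
On the way:
1. the vessel stands upright in the unpressed ring by itself, let go by the gripper (horizontal distance between vessel_mid and ring_mid below 0.008 m and z of vessel_mid in the frame of ring_mid between 0.033 and 0.045 m and angle between vessel_mid's own z axis and vertical below 0.2 rad and value of joint ring below 0.004 m and contact force between the fingers and vessel below 0.1 N and contact force between ring and vessel above 1 N), for 0.2 s.
At the end, for the whole second after the job is handed in: Vessel seated in the ring (within 8 mm of its axis, half-way point 33 to 45 mm above it, tilt under 0.2 rad), ring pressed at least 18 of 22 mm and still, fingers pushing the vessel with over 3 N and not touching the ring, vessel bearing on the ring with over 7 N (horizontal distance between vessel_mid and ring_mid below 0.008 m and z of vessel_mid in the frame of ring_mid between 0.033 and 0.045 m and angle between vessel_mid's own z axis and vertical below 0.2 rad and value of joint ring above 0.018 m and velocity of joint ring below 0.01 m/s and contact force between the fingers and vessel above 3 N and contact force between ring and vessel above 7 N and contact force between each of the fingers, the arm and ring below 0.5 N); the arm keeps its last pose, push and grip.
It fails at once if the vessel is rammed on the ring with more than 80 N (contact force between ring and vessel above 80 N).
It fails at once if the cup, pliers, screwdriver or small box is moved more than 30 mm (distance of any of cup_mid, pliers_mid, screwdriver_mid, box_mid from where it was at the start of the episode above 0.03 m).
It also fails if it takes over 43 s, if anything falls off the work surface, if the arm or the gripper's body presses on something with over 40 N, if the wrist force passes 120 N, or if a joint passes its speed limit or range.

### The arm

A 6-joint arm with a two-finger parallel gripper is mounted at the origin on a cart in front of the work surface, level with it; the furniture and walls round the work are solid. World frame = base frame: x ahead of the robot, y to its left, z up, the work surface at z = 0. Lengths are in mm, angles in degrees, forces in N, time in s.
With the tool pointing down it reaches from about 300 to 850 mm from the base axis. Payload 4.2 kg.
Tool frame: the origin (TCP) lies at the very end of the fingers, on their centre line; the grasp point (between the pads) lies 19 mm behind it; z points along the fingers, y is the line along which they close (so a half turn about z gives the same grasp; the last joint's range is limited). The gripper opens to 91 mm and grips with 3 to 60 N. Pads are 32 mm wide; open, the fingers measure 118 mm over their backs; the gripper's body (76 mm by 178 mm) begins 60 mm behind the grasp point.
Start: joints at [65.374, 18.312, 89.639, -0, 72.044, -1.146], TCP at [229.099, 527.406, 213.976] pointing down, gripper open.
Joint ranges: [-177.97, 177.97], [-48.28, 115.42], [12.27, 149.76], [-77.06, 257.06], [2.81, 150.46], [-146.56, 146.56]. Speed limits (degrees/s): [147.25, 147.25, 180, 180, 180, 180].

### API

Orientations are given as [roll, pitch, yaw] about the fixed x, y, z axes, in that order (R = Rz(yaw) Ry(pitch) Rx(roll)).
In Python, from workcell import env gives the robot as it stands.
- The arm moves only by the shell command python3 -m pendant 'ROWS' [FORCE]. ROWS is a JSON object of lists of equal length, an entry for each row: "translation": the shift along the tool's x, y, z in mm, a list of three; "roll": the turn about the tool's z in rad; "hand": the closure in counts, from 0 (fully open) to 255 (shut). In form: {"translation": [[dx, dy, dz], ...], "roll": [roll, ...], "hand": [hand, ...]}. A call has exactly 8 rows; each row shifts and turns the commanded pose from where the row before left it, along the tool's axes as they then stand; what a row does not reach is not made up. A row lasts 1/12 s, in which the tool goes at most 41.7 mm and 7.16 degrees, less where a joint would pass 70% of its speed; a pose out of reach is approached as far as the arm can. A call with a gripper value outside its range is refused whole. The fingers move at their own pace and stop on an object; FORCE is the grip in N (left out, the last holds). Time passes only in rows, so rows that do not move let the fingers close, or fill a call up. It gives the time, the measured TCP pose, the force, the opening and the grip force at its end, in the units of the state.
- env.state(): the state, without advancing time (a new reading comes with each control period).
- env.grab_frame(name): name is "scene" or "side" or "wrist"; returns a dict with "frame" (420x560x3 uint8, red, green, blue), "z_map" (420x560 float32, mm along the optical axis (not along the pixel's ray), 0 where there is no reading), "fx", "fy", "cx", "cy" (pixels), "pose" (4x4, takes a point from camera to world coordinates). Camera axes: x right, y down, z forward; pixel columns grow to the right and rows downward; lengths in mm; the calibration is good to about 2 mm. A picture is of the moment at which its call begins.
- env.job_done(): hands the job in; it is judged then, once.
Trained networks look in a picture, given as the dict that the camera call returned (one of the last four; its "shot" number tells which), for a name from the list of things; names that differ only in an ending like _2 or _b are one class to them, and where a whole thing is asked for, a point or a joint stands for the part that bears it (a point fixed in the world has none). Each returns a list of dicts, best first, with "score" (0 to 1); they miss things now and then, are a little off and sometimes report something else, mostly with a low value. They report only what shows in the picture. A call takes as long as a camera call.
- env.recognise(picture, label): "rect" ([centre column, centre row, width, height] in pixels, round what is visible of it).
- env.regions_of(picture, label): "pixels" (420x560 bool, what is visible of it) and "rect" ([centre column, centre row, width, height] in pixels, round what is visible of it).
The state is a dict: "time_s": time; "qpos": joint angles; "qvel": joint speeds; "effort": joint torques, N m; "ee_pos": TCP position; "ee_rot": TCP orientation; "force": force on the tool from outside, world axes, zero at the start; "torque": the same for the moment, N m; "gripper_width": finger opening in mm; "gripper_force": force on a finger pad.
Only numpy, scipy, OpenCV 4.12 (cv2) and the standard library are available. Lean on these libraries where they do the work, as an engineer would, in place of code of your own. Each camera call takes 0.05 s, during which the arm holds its last target. There are 200 camera calls.

## Working session

There is one attempt and no reset: what is moved stays moved. The work goes in short steps, Python scripts to look and compute and a shell command to move; the robot and the scene stay as the last step left them, time stands still between calls to the robot, and variables do not carry over. Pictures are saved under pics/ and viewed, at most 10 in all, crops included, and the job is handed in when it is done.

```bash
ls; mkdir -p pics; cat > h.py <<'E'
import numpy as np, cv2
from workcell import env
def pts(p,mask):
    v,u=np.nonzero(mask&(p["z_map"]>0)); z=p["z_map"][v,u]
    P=np.c_[(u-p["cx"])/p["fx"]*z,(v-p["cy"])/p["fy"]*z,z,np.ones(len(z))]
    return (P@np.array(p["pose"]).T)[:,:3]
E
python3 - <<'E'
from h import *
s=env.state();print({k:np.round(v,2).tolist() for k,v in s.items()})
ims=[]
for c in ("scene","side"):
    p=env.grab_frame(c); im=p["frame"][:,:,::-1].copy()
    print(c,np.round(p["pose"],2).tolist())
    for n in ("vessel_mid","ring_mid","cup_mid","pliers_mid","screwdriver_mid","box_mid"):
        for r in env.regions_of(p,n)[:2]:
            P=pts(p,r["pixels"])
            print(c,n,round(r["score"],2),np.round(r["rect"]),len(P),*[np.round(np.percentile(P,q,axis=0)) for q in (2,50,98)] if len(P) else "")
    cv2.imwrite(f"pics/{c}0.png",im)
E
```

```text
pics
{'time_s': 0.0, 'qpos': [65.38, 18.35, 89.71, -0.0, 72.05, -1.14], 'qvel': [0.1, -0.1, 0.01, 0.01, 0.05, -0.04], 'effort': [0.0, -41.25, -23.2, 0.07, 0.05, -0.0], 'ee_pos': [228.88, 526.93, 213.11], 'ee_rot': [-179.9, -0.0, 156.52], 'force': [-0.06, -0.02, 0.11], 'torque': [-0.02, 0.08, 0.03], 'gripper_force': 0.0, 'gripper_width': 90.88}
scene [[0.82, -0.36, 0.44, 146.57], [-0.57, -0.49, 0.66, -340.76], [-0.02, -0.79, -0.61, 595.97], [0.0, 0.0, 0.0, 1.0]]
scene vessel_mid 0.85 [229. 199.  31.  48.] 933 [443. 306.   3.] [466. 325.  59.] [497. 357. 110.]
scene ring_mid 0.74 [309. 243.  46.  37.] 627 [472.  95.  53.] [511. 107.  79.] [555. 169.  82.]
scene cup_mid 0.86 [364. 210.  30.  44.] 1062 [656. 131.   2.] [684. 157.  42.] [761. 229.  64.]
scene pliers_mid 0.82 [307. 179.  40.  36.] 470 [672. 276.   3.] [684. 345.  13.] [712. 422.  16.]
scene screwdriver_mid 0.67 [217. 276.  63.  64.] 752 [340. 100.  15.] [354. 212.  25.] [366. 277.  31.]
scene screwdriver_mid 0.59 [310. 243.  47.  45.] 632 [472.  95.  50.] [512. 108.  79.] [559. 170.  82.]
scene box_mid 0.84 [163. 216.  43.
[... 265 characters left out ...]
. 348. 109.]
side ring_mid 0.78 [305. 237.  40.  33.] 565 [471.  96.   1.] [512. 108.  78.] [583. 191.  81.]
side cup_mid 0.73 [355. 220.  31.  34.] 805 [654. 131.   2.] [680. 152.  43.] [715. 191.  63.]
side pliers_mid 0.66 [312. 194.  30.  25.] 340 [670. 277.  -0.] [682. 351.  11.] [710. 418.  15.]
side pliers_mid 0.26 [216. 260.  43.  55.] 567 [339.  99.   0.] [353. 208.  23.] [366. 279.  30.]
side screwdriver_mid 0.95 [216. 260.  41.  55.] 531 [339. 104.   1.] [353. 212.  23.] [368. 282.  30.]
side screwdriver_mid 0.71 [356. 220.  27.  35.] 863 [655. 131.   0.] [680. 154.  41.] [728. 235.  63.]
side box_mid 0.71 [181. 208.  34.  36.] 810 [310. 362.   2.] [339. 374.  39.] [375. 410.  57.]
```

```bash
python3 - <<'E'
from h import *
from scipy.optimize import least_squares as ls
for c in ("scene","side"):
    p=env.grab_frame(c); cv2.imwrite(f"pics/{c}1.png",cv2.resize(p["frame"][130:340,120:400,::-1],None,fx=2.8,fy=2.8))
    P=pts(p,env.regions_of(p,"vessel_mid")[0]["pixels"])
    S=P[(P[:,2]>15)&(P[:,2]<65)]; N=P[(P[:,2]>78)&(P[:,2]<104)]
    f=ls(lambda x:np.linalg.norm(S-x,axis=1)-32,[480,330,40],loss="soft_l1"); print(c,"ball",f.x,f.cost/len(S))
    f=ls(lambda x:np.linalg.norm(N[:,:2]-x,axis=1)-12,[480,330],loss="soft_l1"); print("neck",f.x,len(N),f.cost/len(N))
    P=pts(p,env.regions_of(p,"ring_mid")[0]["pixels"]); R=P[(P[:,2]>74)&(P[:,2]<85)]
    def g(x):
        d=np.linalg.norm(R[:,:2]-x[:2],axis=1)-26
        return np.hypot(d,R[:,2]-x[2])-4
    f=ls(g,[520,130,75],loss="soft_l1"); print("ring",f.x,len(R),f.cost/len(R))
    # base/whole ring circle
    f=ls(lambda x:np.linalg.norm(R[:,:2]-x[:2],axis=1)-x[2],[520,130,28],loss="soft_l1"); print(f.x,np.round(R.min(0)),np.round(R.max(0)))
E
```

```text
scene ball [473.54936046 338.34559077  41.31115258] 0.4471658791033124
neck [473.40628524 338.35996963] 116 0.3060552555801098
ring [514.36647088 125.00877484  77.00247881] 549 4.591510303532008
[513.01967217 123.44021168  28.53198291] [470.  93.  74.] [561. 175.  83.]
side ball [471.84491612 338.98864994  40.23025535] 0.4416547266176771
neck [472.15647382 339.15034696] 98 0.4112772013043674
ring [511.46934516 121.11953844  80.1791839 ] 399 4.591617273125566
[511.72028231 123.33494197  28.70395355] [469.  94.  74.] [559. 179.  82.]
```

View pics/scene1.png

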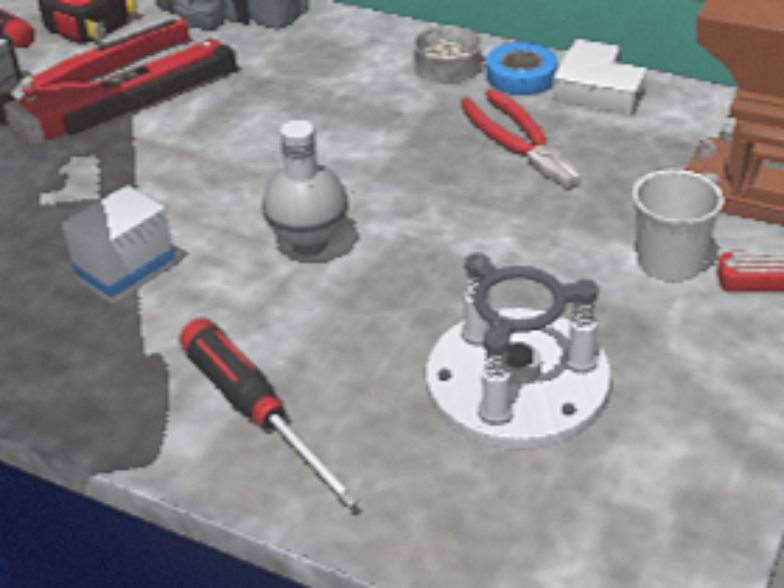

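The crop shows the vessel at about (300,195), the stand ring at (520,300), the screwdriver in front at (270,410), the box at (120,240), the cup at (680,225) and the pliers at (520,140). Detections match. I'm moving above the vessel now.

```bash
python3 -m pendant '{"translation": [[-20,-5,0],[-37,-9,0],[-37,-9,0],[-37,-9,0],[-37,-9,0],[-37,-9,0],[-37,-9,0],[-37,-9,0]], "roll": [0,0,0,0,0,0,0,0], "hand": [0,0,0,0,0,0,0,0]}' 40
python3 - <<'E'
from h import *
p=env.grab_frame("wrist"); cv2.imwrite("pics/w0.png",p["frame"][:,:,::-1]); print(np.round(p["pose"],2).tolist())
for n in ("vessel_mid","ring_mid"):
    for r in env.regions_of(p,n)[:2]:
        P=pts(p,r["pixels"]); print(n,round(r["score"],2),np.round(r["rect"]),len(P),*[np.round(np.percentile(P,q,axis=0)) for q in (2,50,98)] if len(P) else "")
E
```

```text
time_s: 1.67
ee_pos: [459.2, 352.6, 214.1]
ee_rot: [180.0, 0.0, 156.5]
force: [0.2, 1.4, 0.5]
gripper_width: 91.1
gripper_force: 0.0
[[0.4, 0.88, 0.25, 389.39], [0.92, -0.38, -0.11, 383.4], [0.0, 0.27, -0.96, 385.25], [0.0, 0.0, 0.0, 1.0]]
vessel_mid 0.56 [275. 208.  62.  60.] 3116 [441. 312.  40.] [463. 344.  64.] [494. 369. 109.]
```

View pics/w0.png

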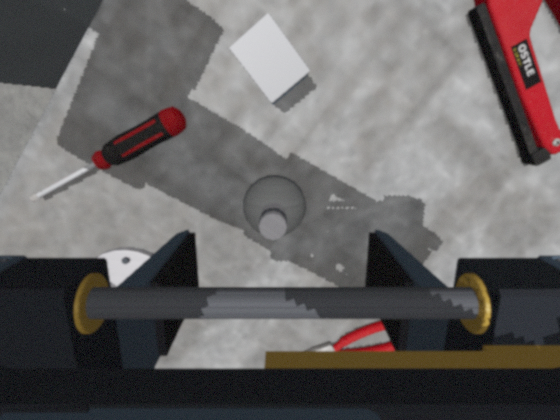

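The wrist view shows the vessel ball at (273,203) with its neck top at (273,223), and part of the stand base at (125,262). I'll refine the vessel position from this picture.

```bash
cat >> h.py <<'E'
from scipy.optimize import least_squares as ls
def tool(dx,dy,yaw=None):
    s=env.state(); y=np.radians(s["ee_rot"][2]); return dx*np.cos(y)+dy*np.sin(y), dx*np.sin(y)-dy*np.cos(y)
E
python3 - <<'E'
from h import *
p=env.grab_frame("wrist")
P=pts(p,env.regions_of(p,"vessel_mid")[0]["pixels"])
S=P[(P[:,2]>42)&(P[:,2]<68)]; T=P[P[:,2]>104]
f=ls(lambda x:np.linalg.norm(S-x,axis=1)-32,[473,338,40],loss="soft_l1"); print("ball",f.x,f.cost/len(S))
print("top",T.mean(0),(T.max(0)+T.min(0))/2,len(T),cv2.minEnclosingCircle(T[:,:2].astype(np.float32)))
x=env.state()["ee_pos"]; print(x,tool(472.8-x[0],338.7-x[1]))
E
```

```text
ball [471.39648336 339.02269625  39.92061326] 0.10006358926910137
top [470.66741874 339.42063702 108.1394735 ] [471.02881834 339.15030201 107.15093859] 591 ((471.2164001464844, 339.0511169433594), 11.9216947555542)
[457.5595507  353.95649929 213.83920845] (np.float64(-20.062285489193336), np.float64(-7.908019117342986))
```

```bash
python3 -m pendant '{"translation": [[-9,-4,0],[-9,-4,10],[0,0,20],[0,0,25],[0,0,25],[0,0,25],[0,0,10],[0,0,0]], "roll": [0,0,0,0,0,0,0,0], "hand": [0,0,0,0,0,0,0,0]}' 40
python3 - <<'E'
from h import *
for i in range(4): env.grab_frame("scene"); x=env.state()["ee_pos"]; print(x,tool(471.5-x[0],339-x[1]))
E
```

```text
time_s: 2.58
ee_pos: [469.3, 338.2, 96.0]
ee_rot: [-179.7, -0.2, 156.6]
force: [-0.8, -0.6, -0.3]
gripper_width: 91.3
gripper_force: 0.0
[470.57446288 339.10789425  98.00158748] (np.float64(-0.8920795722328221), np.float64(0.2691731109805026))
[471.52134147 339.73721008  99.40262965] (np.float64(-0.2737441235783136), np.float64(-0.6848345205168602))
[472.0719489  340.04316394 100.22501771] (np.float64(0.10943388878588345), np.float64(-1.1846268487461569))
[472.20210139 340.14818022 100.57709602] (np.float64(0.1869817743064886), np.float64(-1.33277979626358))
```

```bash
python3 -m pendant '{"translation": [[0,-1,10],[0,0,11],[0,0,0],[0,0,0],[0,0,0],[0,0,0],[0,0,0],[0,0,0]], "roll": [0,0,0,0,0,0,0,0], "hand": [0,0,0,255,255,255,255,255]}' 40
python3 -m pendant '{"translation": [[0,0,0],[0,0,0],[0,0,0],[0,0,0],[0,0,-5],[0,0,-20],[0,0,-20],[0,0,-20]], "roll": [0,0,0,0,0,0,0,0], "hand": [255,255,255,255,255,255,255,255]}' 40
```

```text
time_s: 3.45
ee_pos: [471.0, 338.6, 78.3]
ee_rot: [180.0, 0.0, 156.5]
force: [-0.4, -0.6, -0.9]
gripper_width: 60.9
gripper_force: 0.0
time_s: 4.12
ee_pos: [470.2, 338.0, 143.2]
ee_rot: [-179.9, -0.1, 156.5]
force: [0.7, 0.1, -3.8]
gripper_width: 22.8
gripper_force: 39.9
```

```bash
python3 -m pendant '{"translation": [[0,0,-25],[-10,-10,-25],[-20,-20,-20],[-25,-26,-10],[-30,-31,0],[-30,-31,0],[-30,-31,0],[-20,-20,0]], "roll": [0,0,0,0,0,0,0,0], "hand": [255,255,255,255,255,255,255,255]}' 40
python3 -m pendant '{"translation": [[-10,-10,0],[0,0,0],[0,0,0],[0,0,0],[0,0,0],[0,0,0],[0,0,0],[0,0,0]], "roll": [0,0,0,0,0,0,0,0], "hand": [255,255,255,255,255,255,255,255]}' 40
python3 - <<'E'
from h import *
p=env.grab_frame("wrist"); cv2.imwrite("pics/w1.png",p["frame"][:,:,::-1])
for n in ("vessel_mid","ring_mid"):
    for r in env.regions_of(p,n)[:2]:
        P=pts(p,r["pixels"]); print(n,round(r["score"],2),np.round(r["rect"]),len(P),*[np.round(np.percentile(P,q,axis=0)) for q in (2,50,98)] if len(P) else "")
E
```

```text
time_s: 4.78
ee_pos: [553.6, 118.3, 222.8]
ee_rot: [-179.9, 0.0, 156.4]
force: [0.9, 0.4, -2.4]
gripper_width: 23.2
gripper_force: 39.9
time_s: 5.45
ee_pos: [558.2, 109.4, 223.0]
ee_rot: [180.0, -0.0, 156.6]
force: [0.0, 0.3, -3.1]
gripper_width: 22.8
gripper_force: 39.9
vessel_mid 0.81 [284. 235.  93. 100.] 6203 [530.  88. 174.] [548. 115. 198.] [567. 140. 241.]
ring_mid 0.65 [278. 145. 103.  77.] 2523 [472.  97.  12.] [508. 124.  79.] [543. 174.  81.]
```

View pics/w1.png

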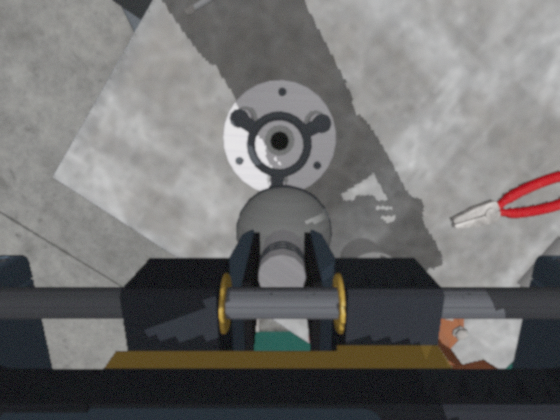

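The wrist view shows the ring centred at (279,143), with lugs at (242,119), (318,124) and (278,180). The vessel is held at (284,230). Next I'll fit the ring and check the held vessel's position and tilt.

```bash
python3 - <<'E'
from h import *
for i in range(2):
    p=env.grab_frame("wrist")
    P=pts(p,env.regions_of(p,"ring_mid")[0]["pixels"]); R=P[(P[:,2]>70)&(P[:,2]<86)]
    c=np.array([513,123.5,76])
    for k in range(4):
        d=np.linalg.norm(R[:,:2]-c[:2],axis=1); Q=R[(d>19)&(d<32)]
        c=ls(lambda x:np.hypot(np.linalg.norm(Q[:,:2]-x[:2],axis=1)-26,Q[:,2]-x[2])-4,c,loss="soft_l1").x
    print("ring",c,len(Q)); 
    # inner rim only
    a=np.arctan2(*(Q[:,:2]-c[:2]).T[::-1]); print("coverage",np.histogram(a,8)[0])
    P=pts(p,env.regions_of(p,"vessel_mid")[0]["pixels"]); S=P[(P[:,2]>170)&(P[:,2]<210)]
    f=ls(lambda x:np.linalg.norm(S-x,axis=1)-32,[558,109,185],loss="soft_l1"); print("ball",f.x,f.cost/len(S))
    x=env.state()["ee_pos"]; print(x, "move",tool(*(c[:2]-x[:2])), tool(*(c[:2]-f.x[:2])))
E
```

```text
ring [512.71240187 126.61914169  75.51577695] 1665
coverage [234 189 183 224 186 212 231 206]
ball [560.64270055 109.62827974 172.77960978] 0.21580648773659197
[558.45921566 108.72662384 222.95352965] move (np.float64(49.08796418750862), np.float64(-1.8124401800340557)) (np.float64(50.73152689747893), np.float64(-3.5092876143166816))
ring [512.67611    126.65921097  75.53423858] 1674
coverage [244 198 186 223 185 210 226 202]
ball [560.72838605 109.34082615 172.78470871] 0.2058265436162652
[558.45688783 108.61324049 222.92866429] move (np.float64(49.17986604584418), np.float64(-1.696303517527749)) (np.float64(50.9731460927122), np.float64(-3.268954699484116))
```

```bash
python3 - <<'E'
from h import *
for c in ("side","scene","wrist"):
    p=env.grab_frame(c)
    if c=="side": 
        cv2.imwrite("pics/s2.png",p["frame"][:,:,::-1])
    for r in env.regions_of(p,"vessel_mid")[:2]:
        P=pts(p,r["pixels"]); x,y,w,h=r["rect"]
        print(c,r["score"],np.round(r["rect"]),np.round(np.percentile(P,[0,1,5,50,95,99,100],axis=0)[:,2]))
        S=P[(P[:,2]>145)&(P[:,2]<200)]
        f=ls(lambda x:np.linalg.norm(S-x,axis=1)-32,[558,109,180],loss="soft_l1"); print("ball",f.x,f.cost/len(S))
        if c=="side": cv2.imwrite("pics/s3.png",cv2.resize(p["frame"][max(0,int(y-80)):int(y+80),int(x-100):int(x+100),::-1],None,fx=4,fy=3.7))
E
```

```text
side 0.81 [328. 190.  32.  39.] [ -0. 134. 140. 184. 211. 218. 220.]
ball [561.00530541 109.51993424 172.77140114] 0.27659284915285826
scene 0.96 [337. 190.  39.  43.] [  2. 135. 143. 187. 210. 217. 225.]
ball [562.39610844 108.70039672 173.62116118] 0.2937240523690505
wrist 0.57 [285. 235.  97. 104.] [ -0. 173. 176. 198. 241. 242. 315.]
ball [560.56554439 109.36085969 172.37668287] 0.08947253444805742
```

View pics/s3.png

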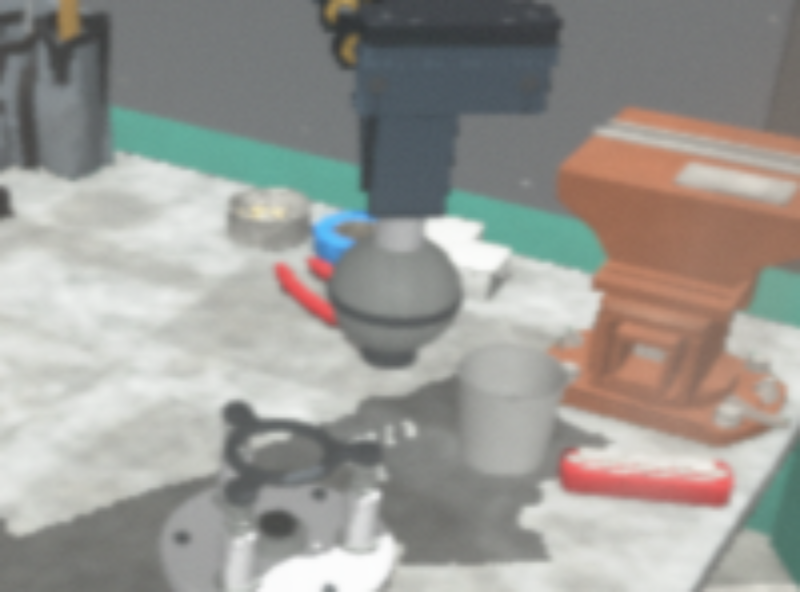

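The side crop shows the vessel hanging upright at (395,290). It slipped about 11 mm lower in the grip during lift, but it's now held steady, so vessel_mid = TCP z − 36. I'm moving over the ring and will check alignment before lowering.

```bash
python3 -m pendant '{"translation": [[5,0,0],[11,-1,0],[12,-1,0],[12,-1,0],[11,0,0],[0,0,15],[0,0,20],[0,0,17]], "roll": [0,0,0,0,0,0,0,0], "hand": [255,255,255,255,255,255,255,255]}' 50
python3 -m pendant '{"translation": [[0,0,0],[0,0,0],[0,0,0],[0,0,0],[0,0,0],[0,0,0],[0,0,0],[0,0,0]], "roll": [0,0,0,0,0,0,0,0], "hand": [255,255,255,255,255,255,255,255]}' 50
python3 - <<'E'
from h import *
for c in ("wrist","scene","side"):
    p=env.grab_frame(c); P=pts(p,env.regions_of(p,"vessel_mid")[0]["pixels"]); S=P[(P[:,2]>90)&(P[:,2]<140)]
    f=ls(lambda x:np.linalg.norm(S-x,axis=1)-32,[513,126,118],loss="soft_l1"); print(c,"ball",f.x,f.cost/len(S),len(S),tool(*(np.array([512.7,126.6])-f.x[:2])))
    R=P; 
    r=env.regions_of(p,"ring_mid")
    if r:
        P=pts(p,r[0]["pixels"]); R=P[(P[:,2]>70)&(P[:,2]<86)]; x=np.array([512.7,126.6,75.5])
        for k in range(4):
            d=np.linalg.norm(R[:,:2]-x[:2],axis=1); Q=R[(d>19)&(d<32)]
            if len(Q)<50: break
            x=ls(lambda x:np.hypot(np.linalg.norm(Q[:,:2]-x[:2],axis=1)-26,Q[:,2]-x[2])-4,x,loss="soft_l1").x
        print("ring",x,len(Q))
print(env.state()["ee_pos"])
E
```

```text
time_s: 6.87
ee_pos: [509.4, 126.9, 170.8]
ee_rot: [180.0, 0.1, 156.6]
force: [0.1, -0.3, -3.3]
gripper_width: 22.6
gripper_force: 49.9
time_s: 7.53
ee_pos: [510.6, 126.3, 171.2]
ee_rot: [180.0, 0.0, 156.5]
force: [0.7, 0.7, -3.3]
gripper_width: 22.8
gripper_force: 49.9
wrist ball [512.68084124 127.03397333 120.40888133] 0.06459593887891342 1965 (np.float64(-0.1905048722955552), np.float64(-0.3903944230588679))
ring [512.30454057 125.86543005  75.58696791] 466
scene ball [514.53294225 126.35343995 121.6995841 ] 0.2883926940051962 606 (np.float64(1.779352090862399), np.float64(-0.504356317838503))
ring [514.75673584 125.79756138  76.7002743 ] 202
side ball [512.96760116 127.13038727 120.61211983] 0.3165582486205526 532 (np.float64(0.03408856272413413), np.float64(-0.5930927501568715))
ring [512.98626573 126.37488828  75.72188958] 183
[510.47300534 126.23185552 170.92737363]
```

```bash
python3 -m pendant '{"translation": [[0,-0.5,4],[0,0,5],[0,0,4],[0,0,3],[0,0,1],[0,0,0],[0,0,0],[0,0,0]], "roll": [0,0,0,0,0,0,0,0], "hand": [255,255,255,255,255,255,255,255]}' 50
python3 -m pendant '{"translation": [[0,0,0.5],[0,0,0],[0,0,0.5],[0,0,0],[0,0,0.5],[0,0,0],[0,0,0],[0,0,0]], "roll": [0,0,0,0,0,0,0,0], "hand": [255,255,255,255,255,255,255,255]}' 50
```

```text
time_s: 8.65
ee_pos: [510.5, 125.8, 154.1]
ee_rot: [180.0, 0.0, 156.5]
force: [0.3, -0.1, -2.6]
gripper_width: 22.8
gripper_force: 49.9
time_s: 9.32
ee_pos: [510.3, 125.8, 152.4]
ee_rot: [180.0, 0.0, 156.5]
force: [-0.8, 0.0, -2.2]
gripper_width: 22.4
gripper_force: 49.9
```

```bash
python3 -m pendant '{"translation": [[0,0,0.5],[0,0,0],[0,0,0.5],[0,0,0],[0,0,0.5],[0,0,0],[0,0,0],[0,0,0]], "roll": [0,0,0,0,0,0,0,0], "hand": [255,255,255,255,255,255,255,255]}' 50
python3 - <<'E'
from h import *
for i in range(3): env.grab_frame("side"); s=env.state(); print(s["force"],s["ee_pos"])
E
```

```text
time_s: 9.98
ee_pos: [510.3, 125.8, 151.0]
ee_rot: [180.0, 0.0, 156.5]
force: [-0.2, -0.6, -2.9]
gripper_width: 22.8
gripper_force: 49.9
[ 0.59758805  0.37498284 -3.1545851 ] [510.32894426 125.83563156 150.97310542]
[ 0.39161947 -0.30054057 -3.22930862] [510.32744201 125.8136113  150.96083145]
[-0.02507823  1.16280823 -1.75235446] [510.31209234 125.81415478 150.96627986]
```

```bash
python3 -m pendant '{"translation": [[0,0,0.5],[0,0,0],[0,0,0],[0,0,0.5],[0,0,0],[0,0,0],[0,0,0],[0,0,0]], "roll": [0,0,0,0,0,0,0,0], "hand": [255,255,255,255,255,255,255,255]}' 50
python3 - <<'E'
from h import *
for i in range(2): env.grab_frame("side"); s=env.state(); print(s["force"],s["ee_pos"])
E
```

```text
time_s: 10.8
ee_pos: [510.8, 125.8, 150.5]
ee_rot: [180.0, 0.1, 156.5]
force: [0.3, -0.3, 3.4]
gripper_width: 22.9
gripper_force: 50.0
[ 0.68540616 -0.69625553  3.10542992] [510.74569321 125.83290366 150.45564136]
[ 0.13383028 -0.91377239  3.25167688] [510.71518317 125.85189964 150.40363035]
```

```bash
python3 -m pendant '{"translation": [[0,0,0.5],[0,0,0],[0,0,0],[0,0,0],[0,0,0],[0,0,0],[0,0,0],[0,0,0]], "roll": [0,0,0,0,0,0,0,0], "hand": [255,255,255,255,255,255,255,255]}' 50
python3 - <<'E'
from h import *
for i in range(2): env.grab_frame("side"); s=env.state(); print(s["force"],s["ee_pos"])
E
```

```text
time_s: 11.57
ee_pos: [510.5, 125.9, 149.5]
ee_rot: [180.0, 0.0, 156.5]
force: [1.6, 0.1, 3.9]
gripper_width: 22.9
gripper_force: 50.0
[2.11543242 0.51336367 3.10651753] [510.50166134 125.88642351 149.50717266]
[ 1.65590545 -0.35674103  3.37867845] [510.49313595 125.90618242 149.5285334 ]
```

Contact is made and the ring is carrying the vessel. Releasing.

```bash
python3 -m pendant '{"translation": [[0,0,0],[0,0,0],[0,0,0],[0,0,0],[0,0,0],[0,0,0],[0,0,0],[0,0,0]], "roll": [0,0,0,0,0,0,0,0], "hand": [120,120,120,120,120,120,120,120]}' 50
python3 - <<'E'
from h import *
for c in ("wrist","side"):
    p=env.grab_frame(c); r=env.regions_of(p,"vessel_mid")[0];P=pts(p,r["pixels"]); S=P[(P[:,2]>75)&(P[:,2]<120)]
    f=ls(lambda x:np.linalg.norm(S-x,axis=1)-32,[513,126,100],loss="soft_l1"); print(c,"ball",f.x,f.cost/len(S),len(S),np.percentile(P[:,2],98))
    T=P[(P[:,2]>160)&(P[:,2]<172)]; print("top",len(T),T.mean(0) if len(T) else "")
cv2.imwrite("pics/s4.png",cv2.resize(p["frame"][120:280,200:400,::-1],None,fx=4,fy=3.7))
print(env.state()["force"],env.state()["gripper_width"])
E
```

```text
time_s: 12.33
ee_pos: [510.3, 125.8, 149.4]
ee_rot: [-180.0, -0.0, 156.5]
force: [0.1, -0.4, -0.2]
gripper_width: 48.5
gripper_force: 0.0
wrist ball [512.81396401 126.62172813  99.80118423] 0.06115048179691248 2331 169.03125072796257
top 1454 [508.04184576 127.57989282 167.35530982]
side ball [513.23009618 126.79096553 100.32444719] 0.31981902637227827 503 134.69042276206966
top 0 
[-0.5702062  -0.62182254 -0.25957506] 48.4990871325846
```

View pics/s4.png

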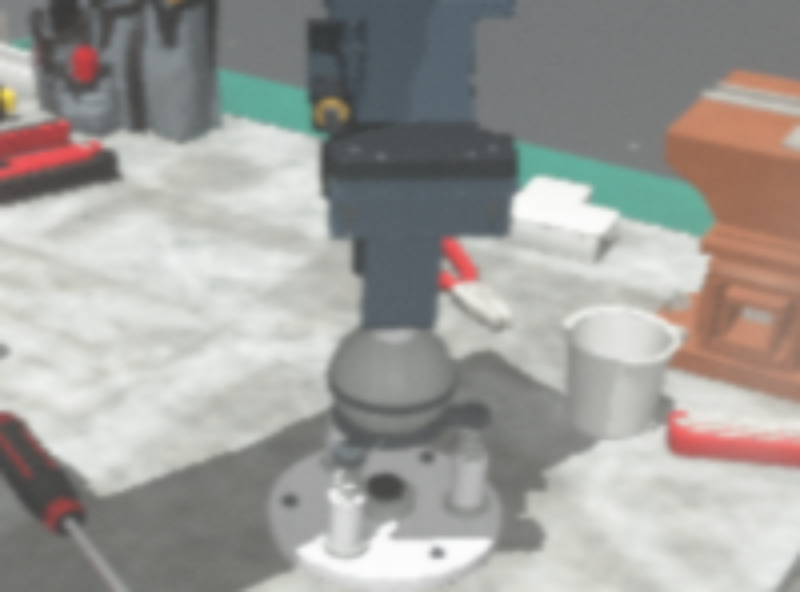

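The side crop shows the vessel standing in the ring by itself, ball at (393,380), fingers open. Ball centre is within 1 mm of the ring axis, and the tilt is about 0.07 rad. Next I lower the open fingers a little, regrip the neck and press.

```bash
python3 -m pendant '{"translation": [[0,0,0],[0,0,3],[0,0,4],[0,0,1],[0,0,0],[0,0,0],[0,0,0],[0,0,0]], "roll": [0,0,0,0,0,0,0,0], "hand": [120,120,120,120,120,255,255,255]}' 60
python3 -m pendant '{"translation": [[0,0,0],[0,0,0],[0,0,0],[0,0,0],[0,0,0],[0,0,0],[0,0,0],[0,0,0]], "roll": [0,0,0,0,0,0,0,0], "hand": [255,255,255,255,255,255,255,255]}' 60
python3 -m pendant '{"translation": [[0,0,1],[0,0,1],[0,0,1],[0,0,1],[0,0,1],[0,0,1],[0,0,0],[0,0,0]], "roll": [0,0,0,0,0,0,0,0], "hand": [255,255,255,255,255,255,255,255]}' 60
```

```text
time_s: 13.2
ee_pos: [510.4, 125.8, 141.5]
ee_rot: [180.0, 0.0, 156.5]
force: [0.8, 0.2, -0.5]
gripper_width: 31.1
gripper_force: 0.0
time_s: 13.87
ee_pos: [510.6, 126.1, 141.6]
ee_rot: [179.9, 0.0, 156.5]
force: [0.0, 3.1, -0.4]
gripper_width: 23.0
gripper_force: 59.9
time_s: 14.53
ee_pos: [510.7, 126.1, 135.7]
ee_rot: [179.9, 0.0, 156.5]
force: [0.8, 3.8, 6.4]
gripper_width: 23.1
gripper_force: 60.0
```

```bash
python3 -m pendant '{"translation": [[0,0,2],[0,0,2],[0,0,2],[0,0,2],[0,0,2],[0,0,1],[0,0,0],[0,0,0]], "roll": [0,0,0,0,0,0,0,0], "hand": [255,255,255,255,255,255,255,255]}' 60
python3 -m pendant '{"translation": [[0,0,0.5],[0,0,0.5],[0,0,0.5],[0,0,0.5],[0,0,0.5],[0,0,0],[0,0,0],[0,0,0]], "roll": [0,0,0,0,0,0,0,0], "hand": [255,255,255,255,255,255,255,255]}' 60
```

```text
time_s: 15.2
ee_pos: [510.7, 126.1, 125.3]
ee_rot: [179.9, 0.1, 156.5]
force: [-0.9, 3.3, 8.8]
gripper_width: 23.0
gripper_force: 60.0
time_s: 15.87
ee_pos: [510.8, 126.1, 123.0]
ee_rot: [179.9, 0.1, 156.5]
force: [-0.9, 3.5, 10.0]
gripper_width: 22.9
gripper_force: 60.0
```

```bash
python3 -m pendant '{"translation": [[0,0,0.5],[0,0,0.5],[0,0,0.5],[0,0,0.5],[0,0,0.5],[0,0,0],[0,0,0],[0,0,0]], "roll": [0,0,0,0,0,0,0,0], "hand": [255,255,255,255,255,255,255,255]}' 60
python3 -m pendant '{"translation": [[0,0,0.5],[0,0,0],[0,0,0],[0,0,0.5],[0,0,0],[0,0,0],[0,0,0],[0,0,0]], "roll": [0,0,0,0,0,0,0,0], "hand": [255,255,255,255,255,255,255,255]}' 60
```

```text
time_s: 16.53
ee_pos: [510.8, 126.1, 120.6]
ee_rot: [179.9, 0.1, 156.5]
force: [0.1, 2.9, 10.9]
gripper_width: 23.2
gripper_force: 60.0
time_s: 17.2
ee_pos: [510.8, 126.1, 119.7]
ee_rot: [179.9, 0.1, 156.5]
force: [-0.7, 3.3, 10.9]
gripper_width: 22.9
gripper_force: 60.0
```

```bash
python3 -m pendant '{"translation": [[0,0,0.5],[0,0,0],[0,0,0],[0,0,0],[0,0,0],[0,0,0],[0,0,0],[0,0,0]], "roll": [0,0,0,0,0,0,0,0], "hand": [255,255,255,255,255,255,255,255]}' 60
python3 - <<'E'
from h import *
for c in ("wrist","side"):
    p=env.grab_frame(c); r=env.regions_of(p,"vessel_mid")[0];P=pts(p,r["pixels"]); S=P[(P[:,2]>55)&(P[:,2]<100)]
    f=ls(lambda x:np.linalg.norm(S-x,axis=1)-32,[513,126,80],loss="soft_l1"); print(c,"ball",f.x,f.cost/len(S),len(S))
cv2.imwrite("pics/s5.png",cv2.resize(p["frame"][140:280,220:380,::-1],None,fx=4,fy=4))
s=env.state(); print(s["force"],s["ee_pos"])
E
```

```text
time_s: 17.87
ee_pos: [510.8, 126.1, 119.5]
ee_rot: [179.9, 0.1, 156.5]
force: [-1.2, 3.8, 11.4]
gripper_width: 22.9
gripper_force: 60.0
wrist ball [512.7798554  126.56784665  77.57445802] 0.09706031122610502 2570
side ball [513.29429171 126.65322966  78.13956853] 0.3371321478804584 527
[-1.123765    3.53384384 12.90073511] [510.83976841 126.05783021 119.43899408]
```

View pics/s5.png

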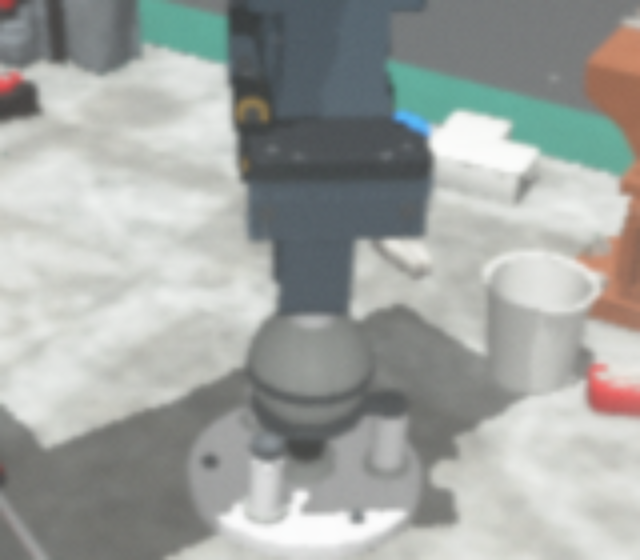

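The crop shows the ring lugs down on the tube tops at (265,445) and (390,405). The ball has dropped 22 mm, so the ring is home. One more small nudge to firm it up, then I'll hand in.

```bash
python3 -m pendant '{"translation": [[0,0,0.5],[0,0,0],[0,0,0],[0,0,0],[0,0,0],[0,0,0],[0,0,0],[0,0,0]], "roll": [0,0,0,0,0,0,0,0], "hand": [255,255,255,255,255,255,255,255]}' 60
python3 -c "
from workcell import env
s=env.state();print(s['force'],s['ee_pos'])
if 9<s['force'][2]<50: print(env.job_done())"
```

```text
time_s: 18.73
ee_pos: [510.9, 126.1, 119.4]
ee_rot: [179.9, 0.1, 156.5]
force: [-2.1, 3.1, 14.9]
gripper_width: 22.9
gripper_force: 60.0
[-2.07373557  3.11113427 14.92927018] [510.87881974 126.07794337 119.41117219]
the job is handed in; nothing more can be done
None
```

The vessel stood in the ring by itself, was pressed down about 22 mm until the ring was on its stops, and is still held there with about 15 N; I handed the job in at about 19 s, and no verdict was shown.

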